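Close the jar cradle and hold the tester dial on its third notch

TASK

On the jar seal tester, swing the keeper bar shut in front of the three jars until it clicks into its catch. Then turn the spring-return dial of the control box clockwise by its upright peg, past the first two notches to the third, and finish while still holding it at the third notch (it springs back if let go). Leave the jars standing in their cradle and do not shift the other goods on the bench.

Things in the scene. Friction and masses are not known exactly. Their poses are not given: they have to be found in the camera images.
- cradle: jar cradle, fixed: dark steel base plate 150 x 270 x 10 mm with an aluminium tray of three jars. Origin: on the bench under the tray's middle. y runs along the row of jars, +x points from the jars to the side where the keeper bar closes, z up. Stands left or right, turned up to 0.25 rad. Tray rim 44 mm high; steel back stop at (47, -85) mm, 72 mm high; only jars and the bar's peg are higher
- bar (a joint): keeper bar angle (rad): 0 = shut (hard stop), parallel to the jars; grows as it swings out counterclockwise from above, tip towards the cradle's +x. Starts at 0.6 to 0.95, goes to 1.3. Friction 0.03 N m: it stays where left. A sprung ball catch resists from 0.09, crest at 0.05; below 0.03 the bar is caught. Passing the crest takes about 5 N at the peg
- bar_hinge (a point): centre of the keeper bar's upright hinge axis, 55 mm above the bench, at (60, 105) mm of the cradle; the bar is a round steel rod 12 mm thick and 212 mm long at this height
- bar_grip (a point): centre of the top end of the bar's black upright peg, 16 mm in diameter, 150 mm from the hinge axis, top 125 mm above the bench; it rises 64 mm above the rod and moves with the bar
- control: control box, fixed: a grey box 175 x 175 x 65 mm with a black dial on top. Origin: on the bench under its middle; z up. Stands left or right, turned up to 0.35 rad. Low steel marks on its top, 83 mm from the dial axis, show the rest place (a square) and the three notches (three bars), 0.35 rad apart
- dial (a joint): dial angle (rad): 0 = at rest, the peg's arm at the square mark; grows clockwise from above. Notches at 0.35, 0.70 and 1.05 (the third), a bump 0.175 before and after each; end stop 1.4. A return spring always drives it back to 0, from every notch: 0.15 N m at rest, 0.47 N m at the third notch (8 N at the peg); the bumps add about 2 N
- dial_axis (a point): the dial's upright axis of rotation, at (-25, 0) mm of the control box, on the black disc's plane, 77 mm above the bench; the disc is 90 mm in diameter, 80 mm high above the bench, its middle cap 89 mm
- dial_peg (a point): centre of the top end of the dial's upright steel peg, 16 mm in diameter, 60 mm from the dial axis, top 129 mm above the bench; it stands 50 mm clear above its arm. Seen from the dial axis it lies 0.60 rad counterclockwise of the control box's +x at rest, 0.45 rad clockwise of it at the third notch
- jar0: an amber jar with a white lid, 57 mm in diameter, 85 mm high, standing in the cradle's tray with its foot 14 mm above the bench (lid top at 99 mm); 220 g; origin at the centre of its underside
- jar1: an amber jar with a white lid, 57 mm in diameter, 85 mm high, standing in the cradle's tray with its foot 14 mm above the bench (lid top at 99 mm); 220 g; origin at the centre of its underside
- jar2: an amber jar with a white lid, 57 mm in diameter, 85 mm high, standing in the cradle's tray with its foot 14 mm above the bench (lid top at 99 mm); 220 g; origin at the centre of its underside
- tin: bystander: a flat tin, 84 mm in diameter, 36 mm high; origin under its centre
- packet: bystander: a yellow packet 55 x 85 x 40 mm; origin under its centre
- bottle: bystander: a green bottle 66 mm in diameter, 200 mm high; origin under its centre
- can0: bystander: a can 74 mm in diameter, 110 mm high; origin under its centre
- can1: bystander: a can 74 mm in diameter, 110 mm high; origin under its centre
- carton: bystander: an upright drinks carton 70 x 70 mm, 190 mm high; origin under its centre
- jar_loose: bystander: a jar like those in the cradle, standing on the bench; origin under its centre
Not all that is in view belongs to the job. Leave any purple look-alike of the control alone.

How it is judged:
On the way, in this order (a step that is already met when the one before it is completed fails the run):
1. the keeper bar is shut and caught (value of joint bar below 0.03 rad), for 0.2 s.
2. the dial has been turned to its third notch by the robot, with the bar still shut (value of joint dial between 0.93 and 1.17 rad and contact force between any of the fingers, the arm and dial above 1 N and value of joint bar below 0.03 rad), for 0.3 s.
At the end, for the whole second after the job is handed in: The robot is still holding the dial, at rest, at the third notch (0.93 to 1.17 rad) with more than 1 N on it; the keeper bar is caught shut (below 0.03 rad); the three jars stand upright on the cradle's floor (lean under 0.2 rad); no other goods have shifted by 30 mm or more (all of step 2 and velocity of joint dial between -0.1 and 0.1 rad/s and angle between each of jar0, jar1, jar2's own z axis and vertical below 0.2 rad and z of each of jar0, jar1, jar2 in the frame of cradle below 0.025 m and distance of each of tin, packet, bottle, can0, can1, carton, jar_loose from where it was at the start of the episode below 0.03 m); the arm keeps its last pose, push and grip.
It fails at once if a jar in the cradle is knocked over or lifted out (angle between any of jar0, jar1, jar2's own z axis and vertical above 0.4 rad or z of any of jar0, jar1, jar2 in the frame of cradle above 0.04 m).
It fails at once if other goods on the bench are shifted 30 mm or more (distance of any of tin, packet, bottle, can0, can1, carton, jar_loose from where it was at the start of the episode above 0.03 m).
It also fails if it takes over 48 s, if anything falls off the work surface, if the arm or the gripper's body presses on something with over 40 N, if the wrist force passes 120 N, or if a joint passes its speed limit or range.

ROBOT

A 7-joint arm with a two-finger parallel gripper is mounted at the origin on the work surface. World frame = base frame: x ahead of the robot, y to its left, z up, the work surface at z = 0. Lengths are in m, angles in rad, forces in N, time in s.
With the tool pointing down it reaches from about 0.425 to 0.8 m from the base axis. Payload 8.3 kg.
Tool frame: the origin (TCP) lies midway between the tips of the shut fingers; the grasp point (between the pads) lies 19 mm behind it; z points along the fingers, y is the direction in which the jaws open and shut (so a half turn about z gives the same grasp; the last joint's range is limited). The gripper opens to 85 mm and grips with 20 to 120 N. Pads are 22 mm wide; open, the fingers measure 114 mm over their backs; the gripper's body (76 mm by 85 mm) begins 54 mm behind the grasp point. The pads swing forward as they close: fully open they stand 13 mm farther back than shut.
Start: joints at [1.154, 0.383, 0.016, 1.37, -0.006, 1.388, -0.046], TCP at [0.217, -0.586, 0.231] pointing down, gripper open.
Joint ranges: [-2.95, 2.95], [-0.25, 2.06], [-1.52, 1.56], [0.18, 2.33], [-1.44, 4.58], [0.02, 2.06], [-3.01, 3.01]. Speed limits (rad/s): [2.39, 2.39, 3.01, 3.01, 3.14, 3.14, 3.14].

INTERFACE

Orientations are given as a 3x3 rotation matrix whose columns are the frame's x, y, z axes.
In Python, from bench import arm, imaging, models gives the robot as it stands. The module is installed in compiled form; this text tells all that it offers.
- The arm moves only by the tool arm_command, never from a script. Its argument "series" is a list of rows, each a list of 6 numbers: the shift along the tool's x, y, z in mm, then the turn, a rotation vector about the tool's x, y, z in degrees. A call has 1 to 8 rows; each row shifts and turns the commanded pose from where the row before left it, along the tool's axes as they then stand; what a row does not reach is not made up. A row lasts 1/12 s, in which the tool goes at most 41.7 mm and 7.16 degrees, less where a joint would pass 70% of its speed; a pose out of reach is approached as far as the arm can. A call with a gripper value outside its range is refused whole. "hand" is the finger opening in mm, from 0 to 85.4, set as the call begins (left out, the last holds). The fingers move at their own pace and stop on an object; "force" is the grip in N (left out, the last holds). Time passes only in rows, so rows that do not move let the fingers close. It gives the time, the measured TCP pose, the force and the opening at its end, in the units of the state.
- arm.read_state(): the state, without advancing time (a new reading comes with each control period).
- imaging.capture(name): name is "scene" or "top" or "wrist"; returns a dict with "color" (420x560x3 uint8, red, green, blue), "range_z" (420x560 float32, m along the optical axis (not along the pixel's ray), 0 where there is no reading), "intrinsics" (3x3 intrinsics, pixels), "eye" and "rotation" of the camera in the world. Camera axes: x right, y up, looking along -z (the intrinsics and any distortion apply to the point x, -y, -z); pixel columns grow to the right and rows downward; lengths in m; the calibration is good to about 2 mm. A picture is of the moment at which its call begins.
- arm.close_job(): hands the job in, once; it reports no verdict.
Trained networks look in the newest picture that a camera, given by its name, has taken for a name from the list of things; names that differ only in an ending like _2 or _b are one class to them, and where a whole thing is asked for, a point or a joint stands for the part that bears it (a point fixed in the world has none). Each returns a list of dicts, best first, with "p" (0 to 1); they miss things now and then, are a little off and sometimes report something else, mostly with a low value. They report only what shows in the picture. A call takes as long as a camera call. They do not tell look-alikes from the thing itself.
- models.boxes_of(query, camera): "rect" ([left, top, right, bottom] in pixels, round what is visible of it).
- models.regions_of(query, camera): "region" (420x560 bool, what is visible of it) and "rect" ([left, top, right, bottom] in pixels, round what is visible of it).
- models.mark_of(query, camera): "xy" ([column, row] in pixels: a listed point, or the origin of a listed thing).
The state is a dict: "clock": time; "joints": joint angles; "qvel": joint speeds; "joint_efforts": joint torques, N m; "tool_pos": TCP position; "eef_rot": TCP orientation; "force": force on the tool from outside, world axes, zero at the start; "moment": the same for the moment, N m; "opening": finger opening in m.
Only numpy, scipy, OpenCV 4.12 (cv2) and the standard library are available. Lean on these libraries where they do the work, as an engineer would, in place of code of your own. Each camera call takes 0.05 s, during which the arm holds its last target.

## Working session

There is one attempt and no reset: what is moved stays moved. The work goes in short steps, Python scripts to look and compute and a tool call to move; the robot and the scene stay as the last step left them, time stands still between calls to the robot, and variables do not carry over. Pictures are saved under pics/ and viewed, and the job is handed in when it is done.

Besides the shell and the picture viewer there is one more tool, called after "Request:" as name([rows], argument=value, ...), one row to a line, values as JSON. arm_command: Moves the arm, as the interface text tells. Its arguments: {"type":"object","properties":{"series":{"type":"array","items":{"type":"array","items":{"type":"number"}}},"hand":{"type":"number"},"force":{"type":"number"}},"required":["series"]}

```bash
mkdir -p pics
cat > h.py <<'E'
import numpy as np, cv2
from bench import arm, imaging, models
def cap(n,fn=None):
    c=imaging.capture(n)
    if fn: cv2.imwrite('pics/'+fn,cv2.cvtColor(c['color'],cv2.COLOR_RGB2BGR))
    return c
def ray(c,u,v):
    K=np.array(c['intrinsics']);d=np.array([(u-K[0,2])/K[0,0],-(v-K[1,2])/K[1,1],-1.0])
    return np.array(c['rotation'])@d
def atz(c,u,v,z):
    e=np.array(c['eye']);r=ray(c,u,v);return e+r*(z-e[2])/r[2]
def dep(c,u,v):
    return np.array(c['eye'])+ray(c,u,v)*c['range_z'][int(round(v)),int(round(u))]
def proj(c,p):
    q=np.array(c['rotation']).T@(np.array(p)-np.array(c['eye']));K=np.array(c['intrinsics'])
    return K[0,2]+K[0,0]*q[0]/-q[2],K[1,2]-K[1,1]*q[1]/-q[2]
E
python3 - <<'E'
from h import *
np.set_printoptions(precision=3,suppress=True)
s=arm.read_state();print(s['clock'],s['tool_pos'],s['eef_rot'],s['opening'])
for n in ['top','scene']:
    c=cap(n,n+'0.png');print(n,c['eye'],c['rotation'],c['intrinsics'])
    for q,z in [('cradle',0),('bar_hinge',.055),('bar_grip',.125),('control',0),('dial_axis',.077),('dial_peg',.129)]:
        for m in models.mark_of(q,n)[:3]: print(q,round(m['p'],2),np.array(m['xy']),atz(c,*m['xy'],z))
E
```

```text
0.0 [ 0.216 -0.586  0.23 ] [[ 0.938  0.347 -0.001]
 [ 0.347 -0.938  0.002]
 [-0.    -0.002 -1.   ]] 0.08560263328817826
top [0.176 0.002 1.704] [[-0.01   0.982 -0.189]
 [-1.    -0.008  0.009]
 [ 0.007  0.189  0.982]] [[500.504   0.    278.81 ]
 [  0.    500.504 212.915]
 [  0.      0.      1.   ]]
cradle 0.79 [232.2 213. ] [0.504 0.148 0.   ]
cradle 0.41 [248.3 139.3] [0.771 0.093 0.   ]
bar_hinge 0.95 [197.5 192.2] [0.566 0.261 0.055]
bar_grip 0.6 [236.8 161.5] [0.651 0.124 0.125]
control 0.9 [189.4 299.9] [0.208 0.289 0.   ]
control 0.56 [336.3 222.1] [ 0.469 -0.212  0.   ]
dial_axis 0.98 [339.2 224.2] [ 0.449 -0.212  0.077]
dial_axis 0.86 [182.7 307.7] [0.183 0.297 0.077]
dial_axis 0.55 [237.7 163.4] [0.659 0.124 0.077]
dial_peg 0.96 [329.3 208. ] [ 0.493 -0.175  0.129]
dial_peg 0.71 [172.  293.1] [0.227 0.322 0.129]
dial_peg 0.39 [163.5 166.5] [0.635 0.362 0.129]
scene [ 1.392 -0.612  1.357] [[ 0.581 -0.608  0.541]
 [ 0.814  0.449 -0.369]
 [-0.019  0.654  0.756]] [[507.498   0.    281.699]
 [  0.    507.498 211.862]
 [  0.      0.      1.   ]]
cradle 0.61 [319.2 211.6] [0.499 0.157 0.   ]
bar_hinge 0.61 [356.7 198.1] [0.564 0.268 0.055]
bar_grip 0.52 [342.2 220.5] [0.654 0.121 0.125]
bar_grip 0.47 [320.2 210.7] [0.581 0.091 0.125]
bar_grip 0.36 [219.5 235.3] [ 0.475 -0.222  0.125]
control 0.51 [269.  317.8] [ 0.741 -0.225  0.   ]
dial_axis 0.74 [220.  236.3] [ 0.443 -0.208  0.077]
dial_axis 0.73 [296.2 132.1] [0.179 0.293 0.077]
dial_peg 0.58 [310. 122.] [0.212 0.333 0.129]
dial_peg 0.56 [233.  231.1] [ 0.488 -0.181  0.129]
```

View pics/top0.png

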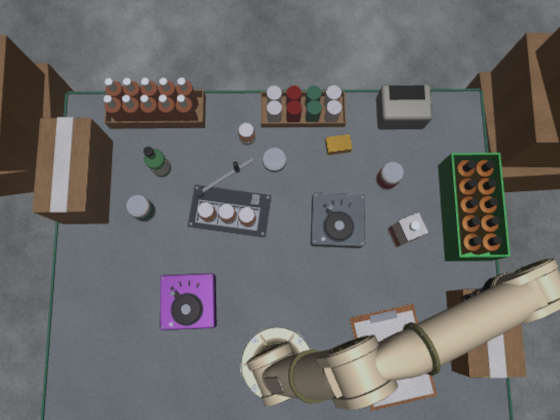

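View pics/scene0.png

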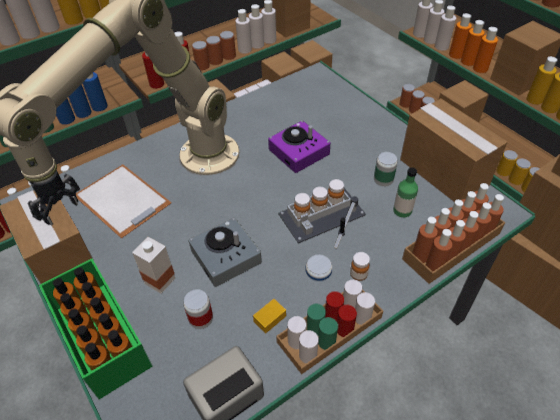

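```bash
python3 -c "
import cv2
a=cv2.imread('pics/top0.png')
l=cv2.resize(a[140:280,150:270],None,fx=3.3,fy=3.3,interpolation=2)
r=cv2.resize(a[140:280,285:405],None,fx=3.3,fy=3.3,interpolation=2)
cv2.imwrite('pics/crop0.png',cv2.hconcat([l,r]))"
```

```text
(no output)
```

View pics/crop0.png

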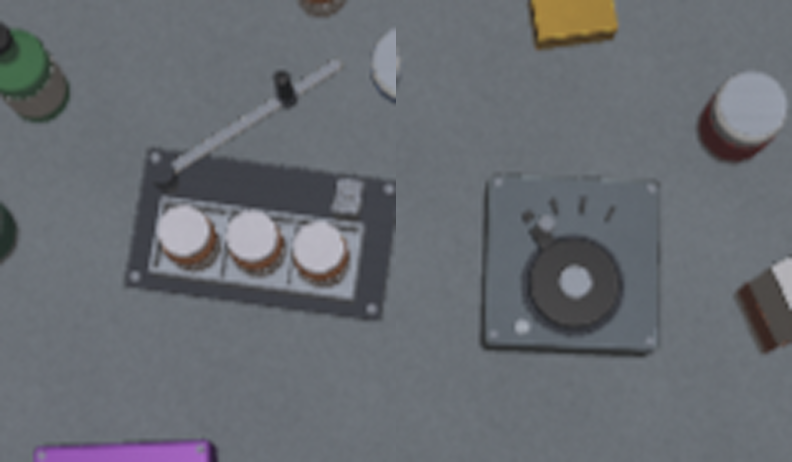

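Candidates: the control is either the grey box at (338,222) or the purple look-alike at (187,302). I choose the grey one. The bar peg is the black one at (236,162), on the rod hinged at (198,192). The crop confirms both. I'll move over the grey control and use the wrist camera to refine.

Request:
arm_command([
  [23, -17, -8, 0, 0, 0],
  [23, -17, -8, 0, 0, 0],
  [23, -17, -8, 0, 0, 0],
  [23, -17, -8, 0, 0, 0],
  [23, -17, -8, 0, 0, 0],
  [23, -17, -8, 0, 0, 0],
  [23, -17, -8, 0, 0, 0],
  [23, -17, -8, 0, 0, 0],
], hand=50)

```text
clock: 1.37
tool_pos: [0.3426, -0.3937, 0.2959]
eef_rot: [[0.938, 0.346, 0.0], [0.346, -0.938, -0.0], [0.0, 0.0, -1.0]]
force: [1.1, -0.6, 0.1]
opening: 0.0499
```

Request:
arm_command([
  [23, -17, -8, 0, 0, 0],
  [23, -17, -8, 0, 0, 0],
  [23, -17, -8, 0, 0, 0],
  [23, -17, -8, 0, 0, 0],
  [23, -17, -8, 0, 0, 0],
  [23, -17, -8, 0, 0, 0],
  [0, 0, 0, 0, 0, 0],
])

```text
clock: 1.95
tool_pos: [0.44, -0.2454, 0.3454]
eef_rot: [[0.935, 0.355, 0.004], [0.355, -0.935, 0.001], [0.004, 0.001, -1.0]]
force: [-0.3, 0.6, -1.0]
opening: 0.0499
```

Run:
```python
from h import *
np.set_printoptions(precision=4,suppress=True)
s=arm.read_state();print(s['clock'],s['tool_pos'],s['eef_rot'],s['opening'],s['force'])
for n in ['wrist','top']:
    c=cap(n,n+'1.png');print(c['eye'],c['rotation'])
    for q,z in [('control',0),('dial_axis',.077),('dial_peg',.129),('bar_hinge',.055),('bar_grip',.125)]:
        for m in models.mark_of(q,n)[:2]: print(q,round(m['p'],2),np.array(m['xy']),atz(c,*m['xy'],z),dep(c,*m['xy']))
```

```text
1.95 [ 0.44   -0.2454  0.3454] [[ 0.9348  0.3551  0.0041]
 [ 0.3551 -0.9348  0.0007]
 [ 0.0041  0.0008 -1.    ]] 0.04993459230576742 [-0.3429  0.6283 -0.9663]
[ 0.5187 -0.2151  0.4876] [[ 0.3558  0.8858  0.2979]
 [-0.9346  0.3371  0.1137]
 [ 0.0003 -0.3188  0.9478]]
control 0.88 [266.1 124.2] [ 0.4703 -0.2085  0.    ] [ 0.478  -0.2095  0.0775]
control 0.36 [255.3 151.9] [ 0.4293 -0.2073  0.    ] [ 0.4452 -0.2086  0.0865]
dial_axis 0.73 [252.5 150.5] [ 0.4438 -0.2049  0.077 ] [ 0.4459 -0.2052  0.0887]
dial_axis 0.4 [269.1 124.2] [ 0.4792 -0.2128  0.077 ] [ 0.4796 -0.2128  0.0809]
dial_peg 0.66 [235.3  99.6] [ 0.4946 -0.1739  0.129 ] [ 0.4945 -0.1737  0.1276]
[0.1756 0.0019 1.7043] [[-0.0095  0.982  -0.1886]
 [-0.9999 -0.008   0.0088]
 [ 0.0071  0.1886  0.982 ]]
control 0.86 [191.1 296.9] [0.2183 0.2837 0.    ] [0.2163 0.2702 0.0815]
control 0.63 [336.7 223.1] [ 0.4654 -0.2131  0.    ] [ 0.4501 -0.2018  0.0899]
dial_axis 0.85 [186.2 306.7] [0.1857 0.2859 0.077 ] [0.1856 0.2838 0.0891]
dial_axis 0.78 [337.9 229.6] [ 0.4305 -0.2067  0.077 ] [ 0.4293 -0.2057  0.0847]
dial_peg 0.77 [327.9 208.1] [ 0.4925 -0.1701  0.129 ] [ 0.4922 -0.1699  0.1306]
bar_hinge 0.67 [201.8 193.8] [0.5601 0.2466 0.055 ] [0.5582 0.2454 0.0633]
bar_grip 0.77 [236.5 162.1] [0.6494 0.1248 0.125 ] [0.6476 0.1243 0.1312]
```

View pics/wrist1.png

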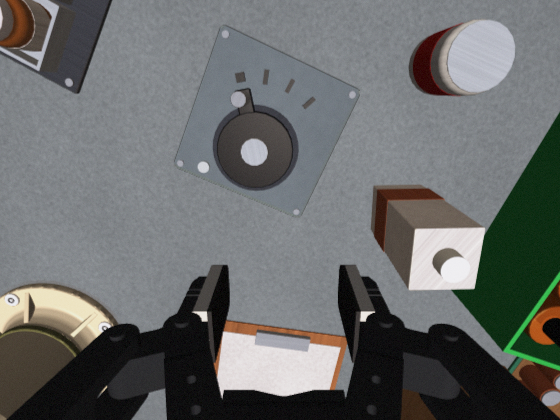

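The wrist view shows the grey box with its dial cap at (254,152), peg top at (238,99), square mark at (240,77) and screws at (225,34), (352,95), (296,212) and (180,163).

Run:
```python
from h import *
np.set_printoptions(precision=4,suppress=True)
c=cap('wrist')
P=[atz(c,*p,.066)[:2] for p in [(225,34),(352,95),(296,212),(180,163)]]
ctr=np.mean(P,0);print(P,ctr)
ex=(P[0]+P[1]-P[2]-P[3]); yaw=np.arctan2(ex[1],ex[0]); print('yaw',yaw)
ax=ctr+np.array([-.025*np.cos(yaw),-.025*np.sin(yaw)]);print('axis from box',ax,'cap',atz(c,254,152,.089),'peg',atz(c,238,99,.129))
for z,a in((.129,.6),):print('pegpred',ax+.06*np.array([np.cos(yaw+a),np.sin(yaw+a)]))
for m in [(240,77),(266,76),(290,87),(309,102)]:
    q=atz(c,*m,.066)[:2]-ax; print(np.hypot(*q),np.arctan2(q[1],q[0])-yaw)
```

```text
[array([ 0.5471, -0.1426]), array([ 0.5371, -0.2978]), array([ 0.3821, -0.2884]), array([ 0.3923, -0.1331])] [ 0.4646 -0.2155]
yaw -0.060745660470786826
axis from box [ 0.4397 -0.214 ] cap [ 0.4406 -0.2139  0.089 ] peg [ 0.4919 -0.1834  0.129 ]
pegpred [ 0.4912 -0.1832]
0.08307194216513764 0.5982089795765264
0.08393585776178064 0.24487020239142052
0.08215596535711132 -0.11207548514445892
0.08365526589613353 -0.4436461478915122
```

Request:
arm_command([
  [30, -27, 0, 0, 0, 0],
  [30, -27, 0, 0, 0, 0],
  [30, -27, 0, 0, 0, 0],
  [30, -27, 0, 0, 0, 0],
  [30, -27, 0, 0, 0, 0],
  [30, -27, 0, 0, 0, 0],
  [30, -27, 0, 0, 0, 0],
  [30, -27, 0, 0, 0, 0],
])

```text
clock: 3.27
tool_pos: [0.5871, 0.0359, 0.3435]
eef_rot: [[0.938, 0.346, 0.0], [0.346, -0.938, 0.0], [0.0, 0.0, -1.0]]
force: [0.8, -0.3, 0.3]
opening: 0.0501
```

Request:
arm_command([
  [0, -27, 0, 0, 0, 0],
  [0, -27, 0, 0, 0, 0],
  [0, -27, 0, 0, 0, 0],
  [0, -27, 0, 0, 0, 0],
  [0, 0, 0, 0, 0, 0],
])

```text
clock: 3.68
tool_pos: [0.5464, 0.1426, 0.3439]
eef_rot: [[0.935, 0.355, -0.0], [0.355, -0.935, 0.003], [0.001, -0.003, -1.0]]
force: [-0.7, 1.1, 1.0]
opening: 0.0504
```

Run:
```python
from h import *
np.set_printoptions(precision=4,suppress=True)
s=arm.read_state();print(s['clock'],s['tool_pos'],s['eef_rot'],s['joints'])
c=cap('wrist','wrist2.png')
for q,z in [('cradle',0),('bar_hinge',.055),('bar_grip',.125),('jar0',.0)]:
        for m in models.mark_of(q,'wrist')[:3]: print(q,round(m['p'],2),np.array(m['xy']),atz(c,*m['xy'],z),dep(c,*m['xy']))
```

```text
3.6833 [0.5464 0.1426 0.3439] [[ 0.9348  0.3551 -0.0002]
 [ 0.3551 -0.9348  0.003 ]
 [ 0.0009 -0.0029 -1.    ]] [ 0.1173  0.2713 -0.5538  1.3071  0.1386  1.6009 -1.6235]
bar_hinge 0.7 [199.  113.4] [0.5644 0.2588 0.055 ] [0.566  0.2566 0.0659]
bar_grip 0.67 [332.1  83.2] [0.6481 0.1314 0.125 ] [0.648  0.1314 0.1252]
jar0 0.93 [297.4 208.8] [0.4773 0.0955 0.    ] [0.5006 0.1076 0.0763]
jar0 0.78 [255.9 186.9] [0.487  0.1639 0.    ] [0.5148 0.1656 0.0973]
jar0 0.72 [213.3 168.6] [0.4908 0.2294 0.    ] [0.518  0.2179 0.0977]
```

View pics/wrist2.png

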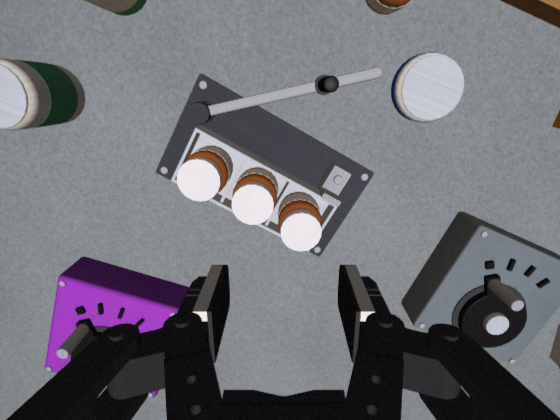

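The wrist view shows the plate screws at (204,84), (364,177), (318,249) and (164,170), the hinge cap at (200,112), and the black peg at about (327,84).

Run:
```python
from h import *
np.set_printoptions(precision=4,suppress=True)
c=cap('wrist')
P=[atz(c,*p,.011)[:2] for p in [(204,84),(364,177),(318,249),(164,170)]]
print(np.array(P)); ctr=np.mean(P,0); ex=P[0]+P[1]-P[2]-P[3]; ey=P[0]+P[3]-P[1]-P[2]
print(ctr,'yaws',np.arctan2(ex[1],ex[0]),np.arctan2(-ey[0],ey[1]))
yaw=np.arctan2(-ey[0],ey[1]);R=np.array([[np.cos(yaw),-np.sin(yaw)],[np.sin(yaw),np.cos(yaw)]])
print('hinge if ctr=origin',ctr+R@[.06,.105])
h=atz(c,200,112,.064)[:2]
print('hinge cap',h)
L=[atz(c,*p,.099)[:2] for p in [(199,180),(253,196),(301,228)]];print('lids',np.array(L))
pk=atz(c,328,82,.125)[:2];d=pk-h;print('peg',pk,np.hypot(*d),'bar angle',np.arctan2(d[1],d[0])-(yaw-np.pi/2))
col=c['color'][60:140,180:400];cv2.imwrite('pics/crop2.png',cv2.cvtColor(cv2.resize(col,None,fx=3.5,fy=3.5,interpolation=2),cv2.COLOR_RGB2BGR))
```

```text
[[0.6003 0.2615]
 [0.5594 0.018 ]
 [0.4346 0.0367]
 [0.4728 0.2826]]
[0.5168 0.1497] yaws -0.15657847212917997 -0.16004196090220052
hinge if ctr=origin [0.5927 0.2438]
hinge cap [0.5722 0.2465]
lids [[0.5042 0.2203]
 [0.5074 0.1564]
 [0.4893 0.0898]]
peg [0.6507 0.1253] 0.1443985111995409 bar angle 0.7344287206491414
```

View pics/crop2.png

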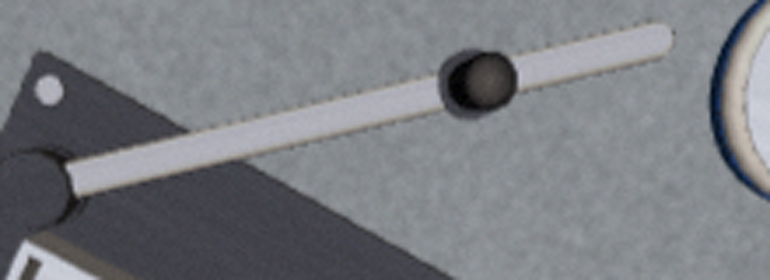

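The arm was still settling between pictures, so I'll repeat the measurement on one settled picture.

Run:
```python
from h import *
c=cap('wrist','wrist3.png');np.save('c3.npy',c,allow_pickle=True)
s=arm.read_state();print(s['clock'],s['tool_pos'],s['eef_rot'],abs(s['qvel']).max())
col=c['color'][60:270,150:400];cv2.imwrite('pics/crop3.png',cv2.cvtColor(cv2.resize(col,None,fx=2.8,fy=2.8,interpolation=2),cv2.COLOR_RGB2BGR))
```

```text
4.0333 [0.54951649 0.13420312 0.34313345] [[ 9.38875717e-01  3.44256209e-01 -2.26983564e-04]
 [ 3.44256141e-01 -9.38875724e-01 -2.91989178e-04]
 [-3.13628446e-04  1.96001063e-04 -9.99999932e-01]] 0.004221074735288826
```

View pics/crop3.png

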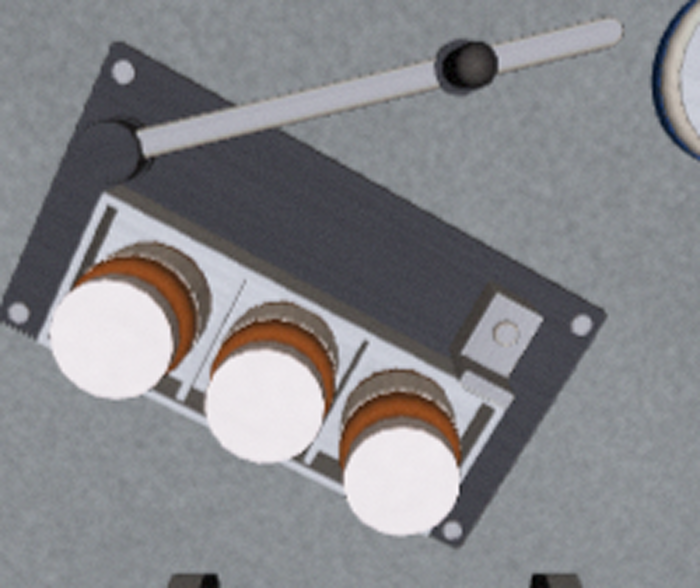

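Run:
```python
from h import *
np.set_printoptions(precision=4,suppress=True)
c=np.load('c3.npy',allow_pickle=True).item()
f=lambda u,v,z: atz(c,150+(u+.5)/2.8-.5,60+(v+.5)/2.8-.5,z)[:2]
P=[f(*p,.011) for p in [(123,71),(581,324),(452,531),(17,313)]]
ex=P[0]+P[1]-P[2]-P[3]; ey=P[0]+P[3]-P[1]-P[2];ctr=np.mean(P,0)
yaw=np.arctan2(-ey[0],ey[1]);print(np.array(P),ctr,'yaws',np.arctan2(ex[1],ex[0]),yaw)
R=np.array([[np.cos(yaw),-np.sin(yaw)],[np.sin(yaw),np.cos(yaw)]])
L=[f(*p,.099) for p in [(111,338),(265,405),(401,481)]];print('lids',np.array(L),'mid',np.mean(L,0))
h=f(112,152,.064);print('hinge',h,'origin from hinge',h-R@[.06,.105])
pk=f(470,64,.125);d=pk-h;b=np.arctan2(d[1],d[0])
print('peg',pk,np.hypot(*d),'dir',b,'bar',b-(yaw-np.pi/2),'shut peg',h+.15*np.array([np.sin(yaw),-np.cos(yaw)]))
# rod axis ends
print('rod tip',f(612,32,.055)-h)
for u,v in [(470,64)]:print(dep(c,150+u/2.8,60+v/2.8))
```

```text
[[0.5945 0.2737]
 [0.5582 0.0279]
 [0.4305 0.0463]
 [0.4668 0.2929]] [0.5125 0.1602] yaws -0.14616664289347409 -0.14628348556272008
lids [[0.5    0.2305]
 [0.4943 0.1626]
 [0.4818 0.0973]] mid [0.492  0.1635]
hinge [0.5659 0.2572] origin from hinge [0.4912 0.1621]
peg [0.6467 0.1346] 0.14682611125981213 dir -0.9882842211049742 bar 0.7287955912526426 shut peg [0.544  0.1088]
rod tip [ 0.1158 -0.1784]
[0.6465 0.1341 0.1243]
```

Request:
arm_command([
  [0, 0, 0, 0, 0, -6.9],
  [0, 0, 0, 0, 0, -6.9],
  [0, 0, 0, 0, 0, -6.9],
  [0, 0, 0, 0, 0, -6.9],
  [0, 0, 0, 0, 0, -6.9],
  [0, 0, 0, 0, 0, -6.9],
  [0, 0, 0, 0, 0, -6.9],
  [0, 0, 0, 0, 0, -6.9],
], hand=50, force=30)

```text
clock: 4.7
tool_pos: [0.5494, 0.1346, 0.3432]
eef_rot: [[0.247, 0.969, -0.0], [0.969, -0.247, -0.0], [-0.0, -0.0, -1.0]]
force: [0.0, 0.6, -0.6]
opening: 0.0501
```

Request:
arm_command([
  [0, 0, 0, 0, 0, -6.9],
  [0, 0, 0, 0, 0, -6.9],
  [0, 0, 0, 0, 0, -6.9],
  [0, 0, 0, 0, 0, -6.9],
  [0, 0, 0, 0, 0, -6.9],
  [0, 0, 0, 0, 0, -6.9],
  [0, 0, 0, 0, 0, -6.7],
  [0, 0, 0, 0, 0, 0],
])

```text
clock: 5.37
tool_pos: [0.5494, 0.1346, 0.3432]
eef_rot: [[-0.556, 0.831, -0.0], [0.831, 0.556, 0.0], [0.0, -0.0, -1.0]]
force: [-0.1, 1.1, -0.5]
opening: 0.0503
```

```bash
cat >> h.py <<'E'
def to(p):
    s=arm.read_state();R=np.array(s['eef_rot']);t=np.array(s['tool_pos'])
    print('clock',s['clock'],'pos',t.round(4),'yang',round(float(np.arctan2(R[1,1],R[0,1])),4),'z',R[:,2].round(3),'q',s['joints'],'F',np.array(s['force']).round(1),'open',s['opening'])
    print('tool delta mm',(R.T@(np.array(p)-t)*1000).round(1))
E
python3 - <<'E'
from h import *
to([.647,.1335,.18]);cap('wrist');to([.647,.1335,.18])
E
```

```text
clock 5.3667 pos [0.5494 0.1346 0.3432] yang 0.5899 z [-0.  0. -1.] q [ 0.30288179  0.3199126  -0.80438788  1.29756696  0.22857618  1.61713799
  0.12513442] F [-0.1  1.1 -0.5] open 0.050261015576678184
tool delta mm [-55.3  80.5 163.1]
clock 5.4167 pos [0.5493 0.1348 0.3432] yang 0.5826 z [-0.  0. -1.] q [ 0.30225622  0.3196497  -0.80366356  1.29760027  0.22816139  1.61708817
  0.11792494] F [-0.3 -0.2  0.2] open 0.04980136411650951
tool delta mm [-54.8  80.9 163.2]
```

Request:
arm_command([
  [-14, 20, 20, 0, 0, 0],
  [-14, 20, 20, 0, 0, 0],
  [-14, 20, 20, 0, 0, 0],
  [-13, 21, 20, 0, 0, 0],
  [0, 0, 30, 0, 0, 0],
  [0, 0, 30, 0, 0, 0],
  [0, 0, 0, 0, 0, 0],
  [0, 0, 0, 0, 0, 0],
])

```text
clock: 6.08
tool_pos: [0.6462, 0.1337, 0.202]
eef_rot: [[-0.55, 0.835, -0.004], [0.835, 0.55, -0.001], [0.001, -0.004, -1.0]]
force: [1.2, 0.4, 0.6]
opening: 0.05
```

Run:
```python
from h import *
c=cap('wrist','wrist4.png');to([.647,.1335,.102])
print(proj(c,[.647,.1335,.125]))
```

```text
clock 6.1333 pos [0.6471 0.1344 0.2045] yang 0.5833 z [ 0.  0. -1.] q [ 0.2137441   0.57767266 -0.73822538  1.2729233   0.38026736  1.42978602
  0.08973891] F [-0.1 -0.4  0.3] open 0.05017001714476469
tool delta mm [ -0.6  -0.6 102.5]
(np.float64(281.93108983041145), np.float64(221.10465517658696))
```

View pics/wrist4.png

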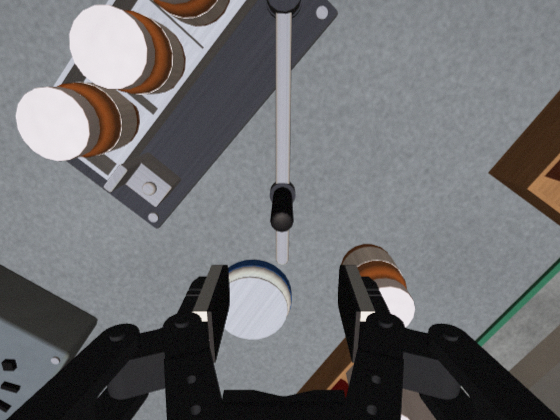

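The peg top is at (282,219), centred between the fingers and in line with the rod, so I'll descend and grip.

Request:
arm_command([
  [0, 0, 25, 0, 0, 0],
  [0, 0, 25, 0, 0, 0],
  [0, 0, 25, 0, 0, 0],
  [0, 0, 25, 0, 0, 0],
  [0, 0, 0, 0, 0, 0],
  [0, 0, 0, 0, 0, 0],
])

```text
clock: 6.63
tool_pos: [0.6474, 0.1346, 0.1051]
eef_rot: [[-0.552, 0.834, 0.001], [0.834, 0.552, 0.0], [-0.0, 0.001, -1.0]]
force: [0.4, 0.3, -0.2]
opening: 0.0499
```

Request:
arm_command([
  [0, 0, 0, 0, 0, 0],
  [0, 0, 0, 0, 0, 0],
  [0, 0, 0, 0, 0, 0],
  [0, 0, 0, 0, 0, 0],
  [0, 0, 0, 0, 0, 0],
  [0, 0, 0, 0, 0, 0],
], hand=0, force=30)

```text
clock: 7.13
tool_pos: [0.6483, 0.1351, 0.106]
eef_rot: [[-0.553, 0.833, 0.004], [0.833, 0.553, 0.001], [-0.001, 0.004, -1.0]]
force: [-0.3, -1.1, 6.4]
opening: 0.0147
```

Run:
```python
from h import *
c=cap('wrist','wrist5.png');cap('scene','scene5.png');to([.544,.1095,.102])
```

```text
clock 7.2333 pos [0.6483 0.1352 0.106 ] yang 0.5856 z [ 0.004  0.001 -1.   ] q [ 0.21265669  0.6465394  -0.71148238  1.39982566  0.42852156  1.24758737
  0.05324253] F [-0.5 -0.7  6. ] open 0.014725596050981
tool delta mm [  36.3 -101.1    3.6]
```

View pics/wrist5.png

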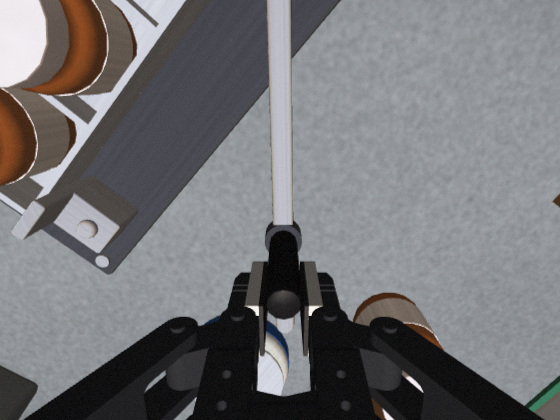

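The peg is gripped at 14.7 mm opening. Next I'll swing it along the arc.

Request:
arm_command([
  [0.4, -10.5, 0, 0, 0, 4],
  [0.4, -10.5, 0, 0, 0, 4],
  [0.4, -10.5, 0, 0, 0, 4],
  [0.4, -10.5, 0, 0, 0, 4],
  [0.4, -10.5, 0, 0, 0, 4],
  [0.4, -10.5, 0, 0, 0, 4],
  [0.4, -10.5, 0, 0, 0, 4],
  [0.4, -10.5, 0, 0, 0, 4],
])

```text
clock: 7.9
tool_pos: [0.5693, 0.1091, 0.106]
eef_rot: [[-0.022, 1.0, 0.005], [1.0, 0.022, -0.0], [-0.001, 0.005, -1.0]]
force: [1.3, -1.0, 7.6]
opening: 0.0146
```

Run:
```python
from h import *
c=cap('wrist','wrist6.png');to([.544,.1095,.102])
p=arm.read_state()['tool_pos'];d=np.array(p[:2])-[.566,.258];print(np.hypot(*d),np.arctan2(d[1],d[0])+.1463+np.pi/2)
```

```text
clock 7.95 pos [0.5676 0.109  0.106 ] yang 0.0177 z [ 0.004 -0.001 -1.   ] q [ 0.2516718   0.45092815 -0.64420388  1.64986803  0.2955792   1.1362728
 -0.45171406] F [ 0.2 -1.7  7.5] open 0.014853930057667853
tool delta mm [  0.9 -23.6   3.9]
0.1489726656967825 0.15720091319836227
```

View pics/wrist6.png

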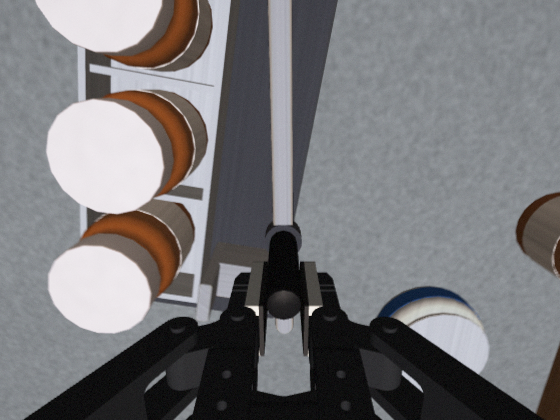

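Request:
arm_command([
  [0.2, -6.5, 0, 0, 0, 2.5],
  [0.2, -6.5, 0, 0, 0, 2.5],
  [0.2, -6.5, 0, 0, 0, 2.5],
  [0, -4, 0, 0, 0, 1.5],
  [0, -2, 0, 0, 0, 0.5],
  [0, 0, 0, 0, 0, 0],
  [0, 0, 0, 0, 0, 0],
])

```text
clock: 8.53
tool_pos: [0.5439, 0.1104, 0.1059]
eef_rot: [[0.139, 0.99, 0.004], [0.99, -0.139, -0.001], [-0.001, 0.004, -1.0]]
force: [-1.8, -4.8, 10.9]
opening: 0.0147
```

Run:
```python
from h import *
c=cap('wrist','wrist7.png');to([.544,.1095,.102])
p=arm.read_state()['tool_pos'];d=np.array(p[:2])-[.566,.258];print(np.hypot(*d),np.arctan2(d[1],d[0])+.1463+np.pi/2)
```

```text
clock 8.5833 pos [0.5439 0.1104 0.1059] yang -0.1398 z [ 0.004 -0.001 -1.   ] q [ 0.2443834   0.39772582 -0.62749237  1.71317884  0.25964853  1.11086974
 -0.60139128] F [-1.5 -5.2 10.3] open 0.014701322937581463
tool delta mm [-0.9  0.3  3.9]
0.149228751472441 -0.0026516620962577786
```

View pics/wrist7.png

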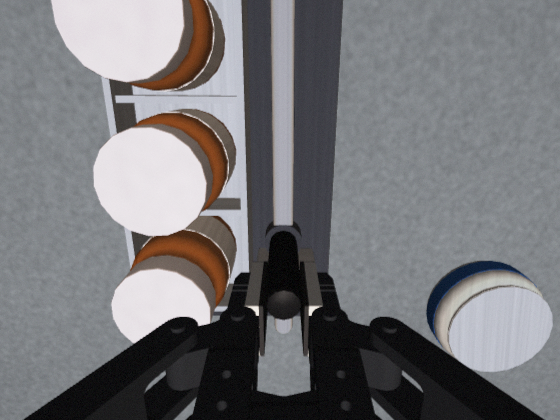

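The estimated angle is about 0, but there's no clear stop force. I'll push a little more to feel the hard stop.

Request:
arm_command([
  [0, -4, 0, 0, 0, 0],
  [0, -3, 0, 0, 0, 0],
  [0, 0, 0, 0, 0, 0],
  [0, 0, 0, 0, 0, 0],
])

```text
clock: 8.92
tool_pos: [0.5419, 0.1106, 0.1063]
eef_rot: [[0.141, 0.99, 0.014], [0.99, -0.141, 0.0], [0.002, 0.013, -1.0]]
force: [21.3, -3.1, -6.3]
opening: 0.0148
```

It moved only 2 mm and the force rose to 21 N, so it is on the hard stop. Now I'll relax, open and lift.

Request:
arm_command([
  [0, 4, 0, 0, 0, 0],
  [0, 0, 0, 0, 0, 0],
])

```text
clock: 9.08
tool_pos: [0.5422, 0.1105, 0.1059]
eef_rot: [[0.14, 0.99, 0.006], [0.99, -0.14, -0.001], [-0.0, 0.006, -1.0]]
force: [3.6, -5.0, 8.8]
opening: 0.0146
```

Request:
arm_command([
  [0, 0, 0, 0, 0, 0],
  [0, 0, 0, 0, 0, 0],
  [0, 0, 0, 0, 0, 0],
  [0, 0, -20, 0, 0, 0],
  [0, 0, -30, 0, 0, 0],
  [0, 0, -40, 0, 0, 0],
  [0, 0, -40, 0, 0, 0],
  [0, 0, 0, 0, 0, 0],
], hand=40)

```text
clock: 9.75
tool_pos: [0.5421, 0.1138, 0.2418]
eef_rot: [[0.137, 0.991, 0.011], [0.991, -0.137, 0.002], [0.004, 0.011, -1.0]]
force: [0.8, 1.3, 0.7]
opening: 0.0402
```

Request:
arm_command([
  [0, 0, -40, 0, 0, 0],
  [0, 0, -40, 0, 0, 0],
  [0, 0, -30, 0, 0, 0],
  [0, 0, 0, 0, 0, 0],
  [0, 0, 0, 0, 0, 0],
  [0, 0, 0, 0, 0, 0],
])

```text
clock: 10.25
tool_pos: [0.539, 0.112, 0.3427]
eef_rot: [[0.137, 0.991, -0.001], [0.991, -0.137, -0.0], [-0.0, -0.001, -1.0]]
force: [-0.2, 0.1, -0.8]
opening: 0.04
```

Run:
```python
from h import *
to([.48,-.17,.32]);c=cap('wrist','wrist8.png');np.save('c8.npy',c,allow_pickle=True)
```

```text
clock 10.25 pos [0.539  0.112  0.3427] yang -0.1378 z [-0.001 -0.    -1.   ] q [ 0.26250198  0.25475487 -0.66435279  1.34345942  0.15590492  1.59634164
 -0.51986606] F [-0.2  0.1 -0.8] open 0.04003857125768913
tool delta mm [-287.4  -19.7   22.8]
```

View pics/wrist8.png

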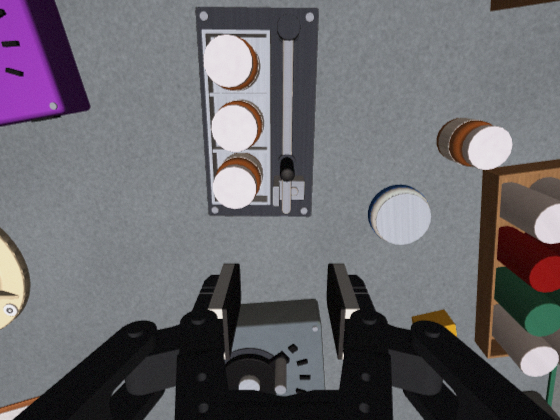

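The bar lies parallel to the jars with its tip in the catch at (286,200), and the jars are standing. I'll check its angle and then go to the dial.

Run:
```python
from h import *
np.set_printoptions(precision=4,suppress=True)
c=np.load('c8.npy',allow_pickle=True).item()
g=c['color'][:,:,:].astype(int).sum(2)
for zz,rows,lo,hi in[(.055,range(50,150,5),275,300)]:
    pts=[]
    for r in rows:
        seg=g[r,lo:hi].astype(float);w=np.clip(seg-(seg.min()+seg.max())/2,0,None);pts.append(atz(c,lo+(w*np.arange(hi-lo)).sum()/w.sum(),r,zz)[:2])
    pts=np.array(pts);d=np.polyfit(pts[:,1],pts[:,0],1);print('rod yaw',-np.arctan(d[0]),d)
S=[atz(c,*p,.011)[:2] for p in[(204,16),(310,17),(305,211),(215,211)]]
for a,b in[(0,3),(1,2)]:
    q=S[a]-S[b];print('plate yaw',np.arctan2(-q[0],q[1]),np.hypot(*q))
```

```text
rod yaw -0.14547505754152787 [0.1465 0.5279]
plate yaw -0.1473258071117345 0.2500669008273642
plate yaw -0.14124675369881778 0.24900367961148473
```

Request:
arm_command([
  [0, 0, 0, 0, 0, 6.4],
  [0, 0, 0, 0, 0, 6.4],
  [0, 0, 0, 0, 0, 6.4],
  [0, 0, 0, 0, 0, 6.4],
  [0, 0, 0, 0, 0, 6.4],
  [0, 0, 0, 0, 0, 6.4],
  [0, 0, 0, 0, 0, 6.4],
  [0, 0, 0, 0, 0, 6.4],
])

```text
clock: 10.97
tool_pos: [0.5387, 0.1116, 0.3415]
eef_rot: [[0.861, 0.508, -0.003], [0.508, -0.861, -0.0], [-0.003, -0.001, -1.0]]
force: [0.6, -0.3, 0.2]
opening: 0.0396
```

Run:
```python
from h import *
cap('top');to([.49,-.18,.30])
```

```text
clock 11.0167 pos [0.5387 0.1116 0.3416] yang -1.0456 z [-0.003 -0.    -1.   ] q [ 0.17866404  0.23900535 -0.55143344  1.34837207  0.12371527  1.59145841
 -1.40334546] F [ 0.4  0.4 -0. ] open 0.03985117668230628
tool delta mm [-188.2  227.9   41.9]
```

Bar angle relative to the plate is about 0.00. Moving over the dial peg.

Request:
arm_command([
  [-23, 28, 4, 0, 0, 0],
  [-23, 28, 4, 0, 0, 0],
  [-23, 28, 4, 0, 0, 0],
  [-23, 28, 4, 0, 0, 0],
  [-24, 29, 6, 0, 0, 0],
  [-24, 29, 6, 0, 0, 0],
  [-24, 29, 6, 0, 0, 0],
  [-24, 29, 6, 0, 0, 0],
])

```text
clock: 11.68
tool_pos: [0.4937, -0.182, 0.3019]
eef_rot: [[0.857, 0.516, -0.002], [0.516, -0.857, 0.001], [-0.001, -0.001, -1.0]]
force: [1.6, 0.4, -0.5]
opening: 0.04
```

Request:
arm_command([
  [0, 0, 20, 0, 0, 0],
  [0, 0, 20, 0, 0, 0],
  [0, 0, 0, 0, 0, 0],
  [0, 0, 0, 0, 0, 0],
  [0, 0, 0, 0, 0, 0],
  [0, 0, 0, 0, 0, 0],
])

```text
clock: 12.18
tool_pos: [0.4956, -0.1799, 0.2645]
eef_rot: [[0.857, 0.515, 0.002], [0.515, -0.857, -0.0], [0.001, 0.001, -1.0]]
force: [-0.4, -0.0, 0.3]
opening: 0.0397
```

Run:
```python
from h import *
to([.49,-.18,.30]);c=cap('wrist','wrist9.png');np.save('c9.npy',c,allow_pickle=True);to([.49,-.18,.26])
print(models.mark_of('dial_peg','wrist')[:2])
```

```text
clock 12.1833 pos [ 0.4956 -0.1799  0.2645] yang -1.0301 z [ 0.002 -0.    -1.   ] q [ 0.58738287  0.17549931 -0.34455208  1.57064815  0.05987526  1.40420131
 -0.79219257] F [-0.4 -0.   0.3] open 0.03971196281731671
tool delta mm [ -4.9  -2.7 -35.5]
clock 12.2333 pos [ 0.4956 -0.18    0.2646] yang -1.0304 z [ 0.002 -0.001 -1.   ] q [ 0.58737009  0.17538568 -0.3443496   1.57066508  0.05990787  1.40401817
 -0.79234589] F [0.1 0.8 0.7] open 0.04002197492776454
tool delta mm [-4.9 -2.9  4.6]
[]
```

View pics/wrist9.png

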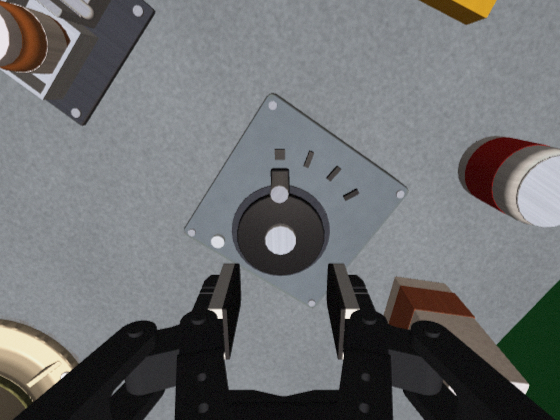

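The dial peg top is at (280,194), the cap at (280,240), and the screws at (272,104), (401,194), (312,303) and (192,233).

Run:
```python
from h import *
np.set_printoptions(precision=4,suppress=True)
c=np.load('c9.npy',allow_pickle=True).item()
P=[atz(c,*p,.066)[:2] for p in [(272,104),(401,194),(312,303),(192,233)]]
ctr=np.mean(P,0);ex=P[0]+P[1]-P[2]-P[3];yaw=np.arctan2(ex[1],ex[0]);print(ctr,yaw)
u=lambda a:np.array([np.cos(yaw+a),np.sin(yaw+a)])
ax=ctr-.025*u(0);print(ax,atz(c,280,240,.089),'peg',atz(c,280,194,.129),'pred',ax+.06*u(.6),'3rd',ax+.06*u(-.45))
p=ax+.06*u(.6);p=(p+atz(c,280,194,.129)[:2])/2
to([*p,.1]);print(dep(c,280,194))
```

```text
[ 0.4701 -0.2087] -0.0463674298758541
[ 0.4451 -0.2076] [ 0.4456 -0.2063  0.089 ] peg [ 0.4968 -0.1761  0.129 ] pred [ 0.4962 -0.176 ] 3rd [ 0.4979 -0.2361]
clock 12.2833 pos [ 0.4956 -0.18    0.2645] yang -1.0307 z [ 0.002 -0.001 -1.   ] q [ 0.5874  0.1754 -0.3442  1.5709  0.0599  1.4039 -0.7925] F [-0.6  0.2 -0.8] open 0.039878978715904026
tool delta mm [  2.6  -3.2 164.5]
[ 0.4965 -0.1763  0.1278]
```

Request:
arm_command([
  [1.5, -1.5, 28, 0, 0, -0.8],
  [1, -1.5, 28, 0, 0, 0],
  [0, 0, 28, 0, 0, 0],
  [0, 0, 28, 0, 0, 0],
  [0, 0, 28, 0, 0, 0],
  [0, 0, 28, 0, 0, 0],
  [0, 0, 0, 0, 0, 0],
  [0, 0, 0, 0, 0, 0],
], hand=45)

```text
clock: 12.95
tool_pos: [0.495, -0.1761, 0.0951]
eef_rot: [[0.851, 0.526, -0.002], [0.526, -0.851, 0.001], [-0.001, -0.002, -1.0]]
force: [0.7, 0.2, 0.4]
opening: 0.045
```

Run:
```python
from h import *
c=cap('wrist','wrist10.png');to([.4965,-.176,.096])
```

```text
clock 13.0 pos [ 0.4963 -0.1765  0.0967] yang -1.0175 z [ 0.001 -0.    -1.   ] q [ 0.57026595  0.30558198 -0.3414687   1.8041212   0.11621715  1.05053763
 -0.83187278] F [-0.1  0.1 -0.2] open 0.045279045142106386
tool delta mm [ 0.4 -0.3  0.7]
```

View pics/wrist10.png

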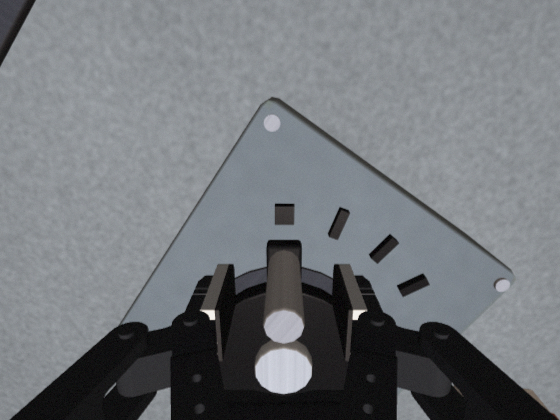

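The peg is centred between the open pads. I'll grip it.

Request:
arm_command([
  [0, 0, 0, 0, 0, 0],
  [0, 0, 0, 0, 0, 0],
  [0, 0, 0, 0, 0, 0],
  [0, 0, 0, 0, 0, 0],
  [0, 0, 0, 0, 0, 0],
  [0, 0, 0, 0, 0, 0],
], hand=0, force=45)

```text
clock: 13.5
tool_pos: [0.4968, -0.1765, 0.0974]
eef_rot: [[0.851, 0.525, 0.003], [0.525, -0.851, -0.001], [0.002, 0.002, -1.0]]
force: [-0.8, 1.6, 7.2]
opening: 0.0149
```

Request:
arm_command([
  [-0.15, 4.2, 0, 0, 0, 4],
  [-0.15, 4.2, 0, 0, 0, 4],
  [-0.15, 4.2, 0, 0, 0, 4],
  [-0.15, 4.2, 0, 0, 0, 4],
  [-0.15, 4.2, 0, 0, 0, 4],
  [-0.15, 4.2, 0, 0, 0, 4],
  [-0.15, 4.2, 0, 0, 0, 4],
  [-0.15, 4.2, 0, 0, 0, 4],
])

```text
clock: 14.17
tool_pos: [0.5054, -0.2087, 0.0973]
eef_rot: [[1.0, -0.008, 0.002], [-0.008, -1.0, -0.001], [0.002, 0.001, -1.0]]
force: [-2.7, 1.2, 8.4]
opening: 0.0144
```

```bash
cat >> h.py <<'E'
def dial():
    p=np.array(arm.read_state()['tool_pos'])[:2]-[.4451,-.2072];print('r',np.hypot(*p),'dial',.6-.0464-np.arctan2(p[1],p[0]))
E
python3 - <<'E'
from h import *
c=cap('wrist','wrist11.png');to([.4979,-.2361,.097]);dial()
E
```

```text
clock 14.2167 pos [ 0.5053 -0.2098  0.0973] yang -1.5858 z [ 0.003 -0.001 -1.   ] q [ 0.52838407  0.33345186 -0.23382019  1.75597791  0.08771793  1.05943232
 -1.32160138] F [-2.3  0.8  6.9] open 0.014498193918965587
tool delta mm [-7.  26.4  0.4]
r 0.06028446373897589 dial 0.5961536665684893
```

View pics/wrist11.png

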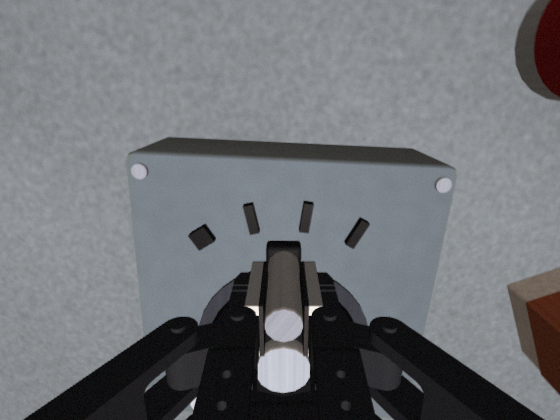

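The dial follows and is now between the first and second bars, at about 0.60. Continuing to the third notch.

Request:
arm_command([
  [-0.15, 4.2, 0, 0, 0, 4],
  [-0.15, 4.2, 0, 0, 0, 4],
  [-0.15, 4.2, 0, 0, 0, 4],
  [-0.15, 4.2, 0, 0, 0, 4],
  [-0.15, 4.2, 0, 0, 0, 4],
  [-0.15, 4.2, 0, 0, 0, 4],
  [-0.1, 2.5, 0, 0, 0, 2.4],
  [0, 0, 0, 0, 0, 0],
])

```text
clock: 14.88
tool_pos: [0.4988, -0.2357, 0.0973]
eef_rot: [[0.892, -0.452, 0.003], [-0.452, -0.892, -0.001], [0.003, -0.0, -1.0]]
force: [-2.1, 2.3, 6.9]
opening: 0.0148
```

Request:
arm_command([
  [0, 0, 0, 0, 0, 0],
  [0, 0, 0, 0, 0, 0],
  [0, 0, 0, 0, 0, 0],
  [0, 0, 0, 0, 0, 0],
])

```text
clock: 15.22
tool_pos: [0.499, -0.2353, 0.0973]
eef_rot: [[0.894, -0.449, 0.003], [-0.449, -0.894, -0.001], [0.003, -0.0, -1.0]]
force: [-1.0, 0.6, 7.3]
opening: 0.0146
```

Run:
```python
from h import *
c=cap('wrist','wrist12.png');to([.4979,-.2361,.097]);dial();cap('top','top12.png')
a=cv2.imread('pics/top12.png');cv2.imwrite('pics/top12c.png',cv2.resize(a[60:300,100:440],None,fx=2.3,fy=2.3,interpolation=2))
```

```text
clock 15.2667 pos [ 0.499  -0.2353  0.0974] yang -2.0361 z [ 0.003 -0.001 -1.   ] q [ 0.50473081  0.3361346  -0.14803114  1.74717149  0.05605832  1.05949024
 -1.69857952] F [-2.7  0.8  6. ] open 0.014687143601097356
tool delta mm [-0.6  1.2  0.4]
r 0.06079986279810003 dial 1.0341132769639456
```

View pics/wrist12.png

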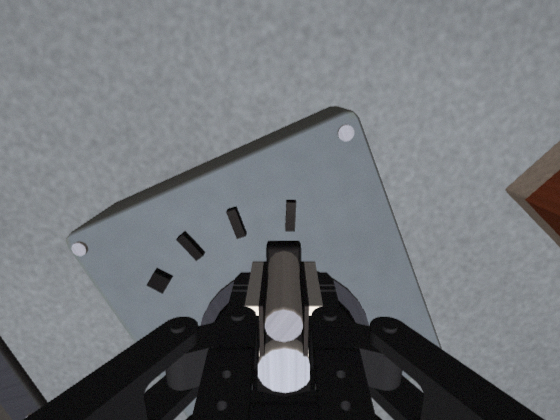

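View pics/top12c.png

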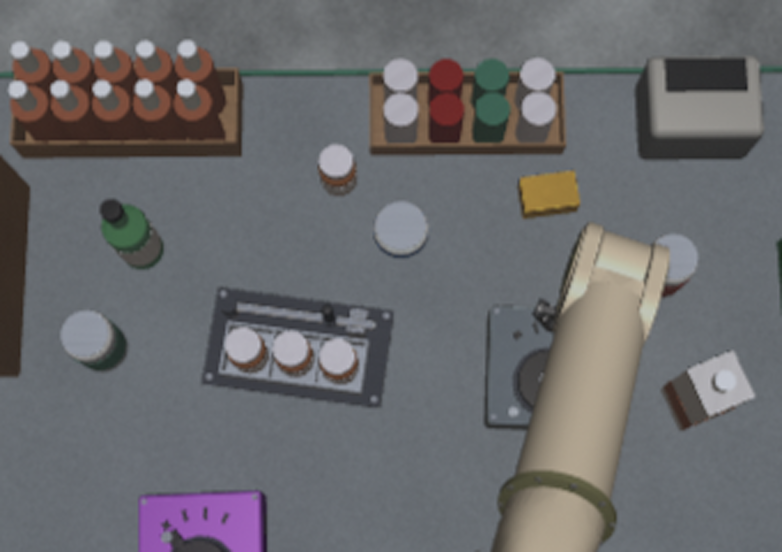

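Request:
arm_command([
  [-0.1, 1.8, 0, 0, 0, 1.8],
  [0, 0, 0, 0, 0, 0],
  [0, 0, 0, 0, 0, 0],
  [0, 0, 0, 0, 0, 0],
  [0, 0, 0, 0, 0, 0],
  [0, 0, 0, 0, 0, 0],
  [0, 0, 0, 0, 0, 0],
  [0, 0, 0, 0, 0, 0],
])

```text
clock: 15.98
tool_pos: [0.4981, -0.237, 0.0973]
eef_rot: [[0.879, -0.477, 0.003], [-0.477, -0.879, -0.001], [0.003, -0.0, -1.0]]
force: [-2.2, 0.2, 7.4]
opening: 0.0146
```

Run:
```python
from h import *
c=cap('wrist','wrist13.png');to([.4979,-.2361,.097]);dial();s=arm.read_state();print(s['moment'],abs(s['qvel']).max())
cap('scene','scene13.png')
```

```text
clock 16.0333 pos [ 0.4981 -0.2369  0.0973] yang -2.0676 z [ 0.003 -0.001 -1.   ] q [ 0.5032177   0.33558496 -0.14211455  1.74774173  0.05380863  1.05910317
 -1.72485655] F [-2.5  1.   7. ] open 0.01446900006878923
tool delta mm [-0.6 -0.6  0.3]
r 0.060799165798918274 dial 1.0647106976926888
[0.14921453 0.42382415 0.42146636] 0.0018570139510384583
```

View pics/wrist13.png

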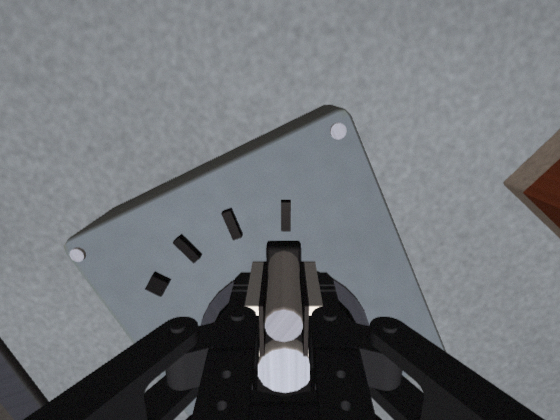

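View pics/scene13.png

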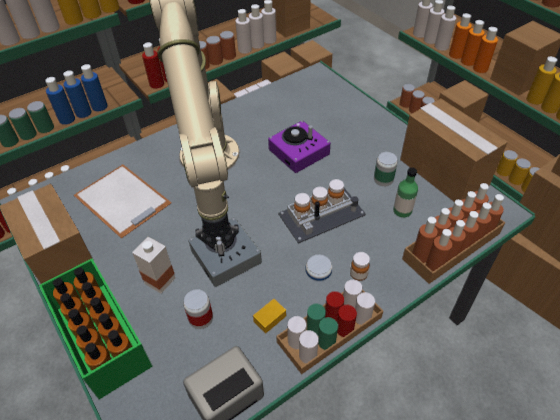

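The dial arm is lined up with the third bar at (286,215), about 1.05 rad. The grip is holding the 0.42 N m return moment and the arm is still. The bar is shut, the jars are upright and the other goods are where they were. Handing in.

```bash
python3 -c "
from bench import arm
print(arm.close_job())"
```

```text
the job is handed in; nothing more can be done
None
```

I swung the keeper bar shut into its catch, then turned the grey control box's dial to the third notch. I handed the job in at about 16 s with the gripper still holding the dial there. The hand-in itself reports no verdict.

- **Bar:** a further push met the hard stop at 21 N with only 2 mm of travel. After I let go, the rod lay parallel to the cradle plate (rod yaw -0.145, plate yaw -0.141 to -0.147), so it reads about 0 rad, under the 0.03 limit.
- **Dial:** the tool position gives about 1.06 rad, and the peg's arm lines up with the third bar in the wrist picture. The arm was at rest.
- **Jars and other goods:** in the last pictures the three jars stand upright in the cradle and nothing else appears moved. The purple look-alike was not touched.
- **Disagreements:**
  - The wrist shows little sideways force, about 2.5 N against the 8 N expected at the peg. The grip instead carries the return load as a moment of 0.42 N m, close to the stated 0.47.
  - My first control box and cradle measurements were several mm off because the arm was still settling, so I repeated both before gripping.

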